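# Rewind the sampling-tape cassette and rack it

### The job

Turn the crank of the bench tape rewinder clockwise, gently, until its steady drag suddenly drops away, and stop there: the tape is then back inside and the cassette's catch is open (cranking on by more than half a turn closes it again). Then lift the cassette straight up out of its well without forcing it and set it gently down, upright and fully home, in the round pocket of the white stand. Leave the bottle, the slide box and the beaker where they are.

Things in the scene. Friction and masses are not known exactly. Their poses are not given: they have to be found in the camera images.
- unit: Bench tape rewinder, a flat white and aluminium box 150 (x) by 300 (y) by 38 mm high, fixed. Origin: centre of its underside; z up. Crank axis at y = +85 mm, on a round cover 72 mm across, top 50 mm above the bench. Cassette well at y = -80 mm: a 50 mm round opening in the deck, floor 6 mm above the bench.
- crank: Steel crank: hub 26 mm across, flat arm 16 mm wide (upper face 64 mm above the bench), and at its end, 45 mm from the axis, an upright round knob that spins freely on its pin. Origin on the vertical crank axis, 50 mm above the bench; its x axis points along the arm to the knob. To be turned clockwise seen from above; turned back, all happens in reverse.
- knob_center (a point): Centre of the black knob: a round upright grip 20 mm in diameter, 40 mm tall, from 67 to 107 mm above the bench (this point at 87 mm). It travels on a horizontal circle of 45 mm radius about the crank's axis and spins freely, so a gripper holding it need not turn. Grip it lightly: 10 to 20 N a finger is ample, over 40 N is too much.
- cassette: Closed grey tape cassette, 0.12 kg: a round foot 44 mm in diameter and 10 mm high, and above it a round body 30 mm in diameter up to 80 mm. Origin: centre of its underside, z up. It starts standing in the well, its foot on the well's floor, so 48 mm of the body stand out above the deck. The foot has 1.5 mm of play all round in the well's bottom and 3 mm in the deck opening. Until the tape is off, a hidden catch holds the foot down.
- stand: White plastic stand, a block 90 by 90 by 25 mm with one round pocket in its top, fixed to the bench. Origin: centre of its underside.
- stand_hole0 (a point): Centre of the mouth of the stand's pocket, 25 mm above the bench: 49 mm in diameter, 15 mm deep.
- bottle: Bystander: capped glass bottle, 52 mm in diameter, 125 mm tall. Origin: centre of its underside.
- slide_box: Bystander: closed microscope slide box, 85 by 100 by 35 mm. Origin: centre of its underside.
- beaker: Bystander: glass beaker, 60 mm across, 70 mm tall. Origin: centre of its underside.
- crank_axis (a point): Point on the crank's vertical axis, on the hub's top, 68 mm above the bench. With tape on, the crank drags steadily with about 0.4 N m (some 8 N at the knob); when the tape comes off, after an unknown 1.3 to 2.9 turns, the drag falls at once to about 0.04 N m (1 N). The cassette's catch is then open; it begins to close again 0.7 turn further on; 1.3 turns on is a hard stop.
Not all that is in view belongs to the job. Several things look just like the stand: the one meant starts farthest from the robot's base.

How it is judged:
By the outcome, as a careful person would: the job done as asked, in the order asked, and still so for the second after the job is handed in, with the robot touching nothing.
It also fails if it takes over 72 s, if anything falls off the work surface, if the arm or the gripper's body presses on something with over 40 N, if the wrist force passes 120 N, or if a joint passes its speed limit or range.

### The arm

A 6-joint arm with a two-finger parallel gripper is mounted at the origin on the work surface. World frame = base frame: x ahead of the robot, y to its left, z up, the work surface at z = 0. Lengths are in m, angles in rad, forces in N, time in s.
With the tool pointing down it reaches from about 0.25 to 0.775 m from the base axis. Payload 4 kg.
Tool frame: the origin (TCP) lies at the very end of the fingers, on their centre line; the grasp point (between the pads) lies 19 mm behind it (r.hold_point_z is the distance from the TCP to the grasp point, in m); z points along the fingers, y is the direction in which the jaws open and shut (so a half turn about z gives the same grasp; the last joint's range is limited). The gripper opens to 94 mm and grips with 3 to 60 N. Pads are 16 mm wide; open, the fingers measure 119 mm over their backs; the gripper's body (75 mm by 177 mm) begins 78 mm behind the grasp point.
Start: joints at [-1.208, 0.087, 1.371, -0, 1.684, -0.103], TCP at [0.247, -0.491, 0.206] pointing down, gripper open.
Joint ranges: [-3.1, 3.1], [-0.76, 2.03], [0.27, 2.55], [-1.08, 4.22], [0.17, 2.65], [-2.57, 2.57]. Speed limits (rad/s): [2.79, 2.79, 3.14, 3.14, 3.14, 3.14].

### API

Orientations are given as a rotation vector (axis times angle).
In Python, from plant import readout, get_image, r gives the robot as it stands.
- The arm moves only by the shell command python3 -m pendant 'ROWS' [FORCE]. ROWS is JSON, a list of rows, each a list of 7 numbers: the turn, a rotation vector about the world's x, y, z in rad, then the shift along the world's x, y, z in m, then the finger opening in m, from 0 to 0.094. A call has 1 to 8 rows; each row shifts and turns the commanded pose from where the row before left it; what a row does not reach is not made up. A row lasts 1/12 s, in which the tool goes at most 41.7 mm and 7.16 degrees, less where a joint would pass 70% of its speed; a pose out of reach is approached as far as the arm can. A call with a gripper value outside its range is refused whole. The fingers move at their own pace and stop on an object; FORCE is the grip in N (left out, the last holds). Time passes only in rows, so rows that do not move let the fingers close. It gives the time, the measured TCP pose, the force and the opening at its end, in the units of the state.
- readout.state(): the state, without advancing time (a new reading comes with each control period).
- get_image(name): name is "scene" or "top" or "wrist"; returns a dict with "image" (420x560x3 uint8, red, green, blue), "K" (3x3 intrinsics, pixels), "T" (4x4, takes a point from camera to world coordinates). Camera axes: x right, y down, z forward; pixel columns grow to the right and rows downward; lengths in m; the calibration is good to about 2 mm. A picture is of the moment at which its call begins. There is no depth.
- r.close_job(): hands the job in, once; it reports no verdict.
The state is a dict: "clock": time; "joints": joint angles; "dq": joint speeds; "effort": joint torques, N m; "ee_pos": TCP position; "tool_rot": TCP orientation; "wrist_force": force on the tool from outside, world axes, zero at the start; "wrist_torque": the same for the moment, N m; "finger_gap": finger opening in m.
Only numpy, scipy, OpenCV 4.12 (cv2) and the standard library are available. Lean on these libraries where they do the work, as an engineer would, in place of code of your own. Each camera call takes 0.05 s, during which the arm holds its last target.

## Working session

There is one attempt and no reset: what is moved stays moved. The work goes in short steps, Python scripts to look and compute and a shell command to move; the robot and the scene stay as the last step left them, time stands still between calls to the robot, and variables do not carry over. Pictures are saved under pics/ and viewed, and the job is handed in when it is done.

```bash
ls; mkdir -p pics; cat > h.py <<'E'
import numpy as np, cv2
from plant import readout, get_image, r
def snap(name,fn):
    d=get_image(name); cv2.imwrite('pics/'+fn+'.png',d['image'][:,:,::-1]); np.savez('pics/'+fn+'.npz',**d); return d
def load(fn): return dict(np.load('pics/'+fn+'.npz'))
def ray(d,u,v):
    k=np.linalg.inv(d['K'])@[u,v,1]; return d['T'][:3,3],d['T'][:3,:3]@k
def onz(d,u,v,z):
    o,k=ray(d,u,v); return o+k*(z-o[2])/k[2]
def proj(d,p):
    T=d['T'];c=T[:3,:3].T@(np.array(p)-T[:3,3]); q=d['K']@c; return q[:2]/q[2]
E
python3 - <<'E'
from h import *
for n in('scene','top','wrist'):
    d=snap(n,n+'0'); print(n,d['K'].tolist(),d['T'].round(3).tolist())
print(readout.state())
E
```

```text
pics
scene [[530.5351805744219, 0.0, 273.54390755912766], [0.0, 530.5351805744219, 205.2652757866546], [0.0, 0.0, 1.0]] [[-0.564, 0.624, -0.54, 1.128], [0.825, 0.432, -0.363, 0.313], [0.007, -0.651, -0.759, 0.902], [0.0, 0.0, 0.0, 1.0]]
top [[501.7951150813602, 0.0, 271.22331474812347], [0.0, 501.7951150813602, 210.37155238659804], [0.0, 0.0, 1.0]] [[0.0, -0.989, 0.15, 0.35], [-1.0, 0.001, 0.006, -0.09], [-0.006, -0.15, -0.989, 1.317], [0.0, 0.0, 0.0, 1.0]]
wrist [[362.7425556741244, 0.0, 277.2113947155788], [0.0, 362.7425556741244, 208.99204807309286], [0.0, 0.0, 1.0]] [[0.449, -0.866, -0.219, 0.31], [-0.893, -0.436, -0.108, -0.458], [-0.002, 0.245, -0.97, 0.384], [0.0, 0.0, 0.0, 1.0]]
{'clock': 0.15, 'joints': array([-1.20809064e+00,  8.77964839e-02,  1.37184173e+00, -2.27889216e-05,
        1.68361135e+00, -1.03085674e-01]), 'dq': array([-0.00020797, -0.00093405, -0.00417182,  0.00091664,  0.00110414,
       -0.00157153]), 'effort': array([ 7.54924949e-04, -3.40643191e+01, -3.02794540e+01,  7.18206726e-02,
        3.05214606e-02, -1.22827610e-04]), 'ee_pos': array([ 0.24687332, -0.4910293 ,  0.20460007]), 'tool_rot': array([-3.05518159e+00, -7.24684576e-01,  3.71983315e-04]), 'wrist_force': array([-0.1959779 , -0.1860313 ,  0.71153899]), 'wrist_torque': array([0.04363252, 0.00041773, 0.02176456]), 'finger_gap': 0.09417393027967451}
```

View pics/top0.png

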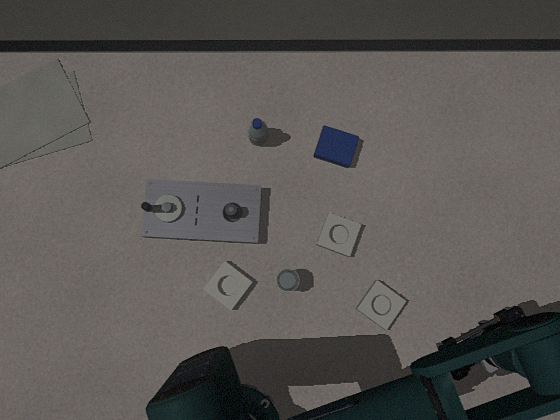

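View pics/scene0.png

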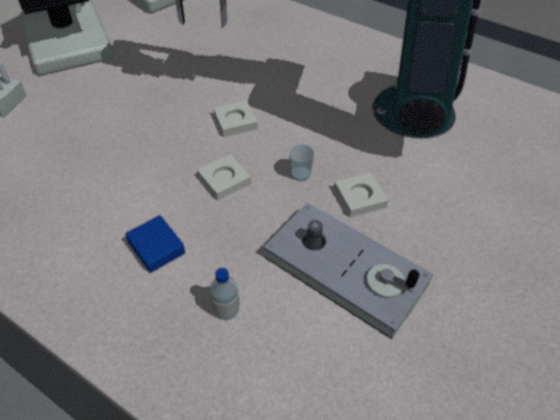

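View pics/wrist0.png

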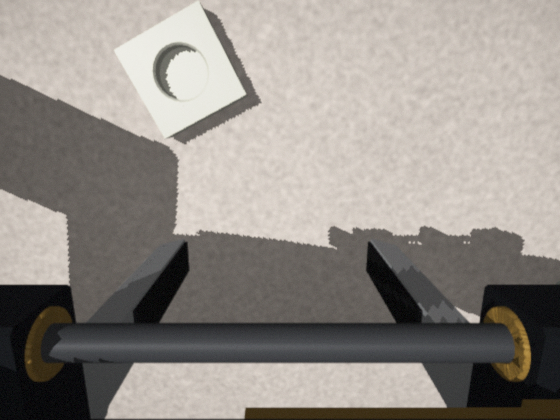

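Top view: stand look-alikes at (339,234), (382,304) and (230,286). The unit is around (203,211), with the crank hub near (168,207), the knob near (147,206) and the cassette near (233,211). The bottle is at (258,131), the slide box at (337,146) and the beaker at (289,279).

```bash
python3 - <<'E'
from h import *
t=load('top0'); s=load('scene0')
for n,u,v,z in [('A',339,233,.025),('B',381,304,.025),('C',229,286,.025),('knobtop',146,206,.107),('axis',168,207,.068),('casstop',232,210,.086)]:
    p=onz(t,u,v,z); print(n,p.round(4),'R',np.hypot(*p[:2]).round(3),'scene px',proj(s,p).round(1))
for n,u,v,z in [('A',223,174,.025),('B',235,115,.025),('C',361,189,.025),('knobtop',413,271,.107),('casstop',314,223,.086)]:
    print('scene',n,onz(s,u,v,z).round(4))
# unit corners
for u,v in [(147,180),(262,185),(260,243),(142,237)]: print(onz(t,u,v,.038).round(4))
a=cv2.resize(t['image'][165:255,130:280],None,fx=5,fy=5,interpolation=2)[:,:,::-1]
a=np.clip(a*1.8,0,255);cv2.imwrite('pics/c1.png',a)
a=cv2.resize(t['image'][205:335,195:420],None,fx=3.5,fy=3.5,interpolation=2)[:,:,::-1];cv2.imwrite('pics/c2.png',np.clip(a*1.3,0,255))
a=cv2.resize(s['image'][195:340,255:440],None,fx=4,fy=4,interpolation=2)[:,:,::-1];cv2.imwrite('pics/c3.png',np.clip(a*1.8,0,255))
E
```

```text
A [ 0.4869 -0.2573  0.025 ] R 0.551 scene px [223.4 172.3]
B [ 0.3065 -0.3598  0.025 ] R 0.473 scene px [235.1 114.1]
C [0.3515 0.0253 0.025 ] R 0.352 scene px [360.3 188.2]
knobtop [0.5448 0.2235 0.107 ] R 0.589 scene px [412.7 269.3]
axis [0.5485 0.1779 0.068 ] R 0.577 scene px [385.3 270.8]
casstop [0.5379 0.0148 0.086 ] R 0.538 scene px [314.6 222.5]
scene A [ 0.4917 -0.2546  0.025 ]
scene B [ 0.3096 -0.3577  0.025 ]
scene C [0.3525 0.0278 0.025 ]
scene knobtop [0.5478 0.2254 0.107 ]
scene casstop [0.5396 0.0145 0.086 ]
[0.6245 0.2414 0.038 ]
[ 0.6109 -0.0583  0.038 ]
[ 0.46   -0.0536  0.038 ]
[0.4755 0.2486 0.038 ][ WARN:0@0.599] global loadsave.cpp:1063 imwrite_ Unsupported depth image for selected encoder is fallbacked to CV_8U.
```

View pics/c1.png

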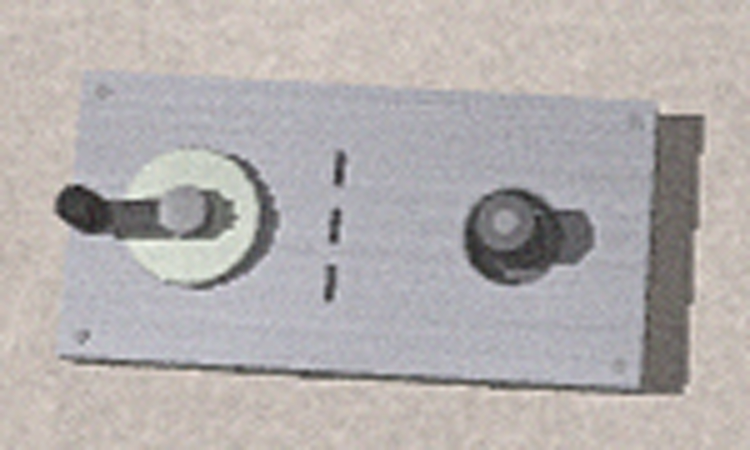

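View pics/c2.png

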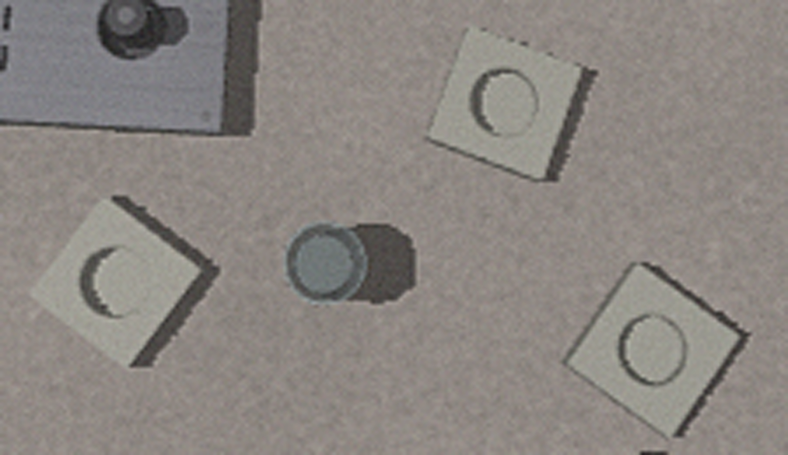

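View pics/c3.png

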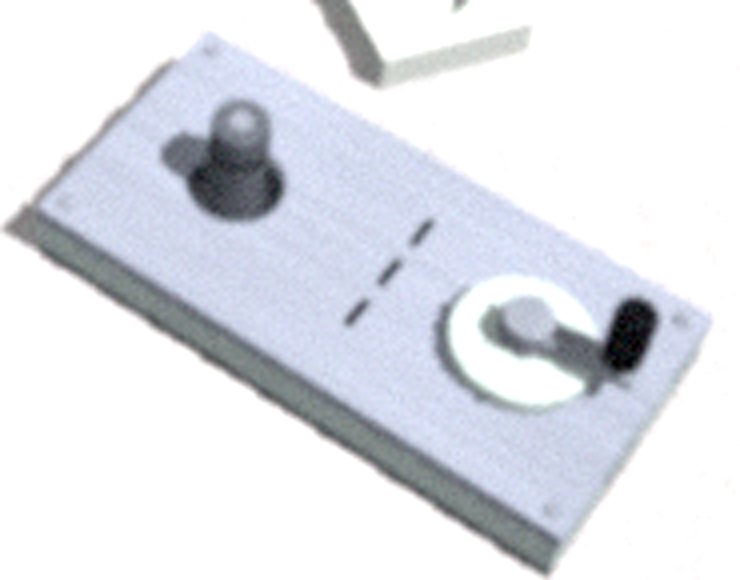

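Choosing between the look-alikes: A (339,233) is at R=0.551 m, B (381,304) at 0.473 and C (229,286) at 0.352. **A** is the farthest, and the second view agrees. The close crop shows it as a clear white stand with a round pocket. The unit's geometry is consistent too: axis about (0.547,0.179), well about (0.539,0.0146), knob about (0.546,0.224).

Next I move high over to the knob.

```bash
python3 -m pendant '[[0,0,0,0.0125,0.03,0,0.06],[0,0,0,0.0125,0.03,0,0.06],[0,0,0,0.0125,0.03,0,0.06],[0,0,0,0.0125,0.03,0,0.06],[0,0,0,0.0125,0.03,0,0.06],[0,0,0,0.0125,0.03,0,0.06],[0,0,0,0.0125,0.03,0,0.06],[0,0,0,0.0125,0.03,0,0.06]]' 15
python3 -m pendant '[[0,0,0,0.0125,0.03,0,0.06],[0,0,0,0.0125,0.03,0,0.06],[0,0,0,0.0125,0.03,0,0.06],[0,0,0,0.0125,0.03,0,0.06],[0,0,0,0.0125,0.03,0,0.06],[0,0,0,0.0125,0.03,0,0.06],[0,0,0,0.0125,0.03,0,0.06],[0,0,0,0.0125,0.03,0,0.06]]'
python3 -m pendant '[[0,0,0,0.0125,0.03,0,0.06],[0,0,0,0.0125,0.03,0,0.06],[0,0,0,0.0125,0.03,0,0.06],[0,0,0,0.0125,0.03,0,0.06],[0,0,0,0.0125,0.03,0,0.06],[0,0,0,0.0125,0.02,0,0.06],[0,0,0,0,0,0,0.06]]'
python3 - <<'E'
from h import *
from scipy.spatial.transform import Rotation as R
d=snap('wrist','w1'); d2=snap('top','t1')
s=readout.state(); print(s['joints'].round(3)); print(R.from_rotvec(s['tool_rot']).as_matrix().round(3))
for p in [(.5455,.2235,.107),(.5468,.1794,.068),(.539,.0146,.086)]: print(proj(d,p))
E
```

```text
clock: 0.82
ee_pos: [0.3471, -0.2498, 0.2052]
tool_rot: [-3.057, -0.724, 0.0]
wrist_force: [0.6, 0.4, 0.4]
finger_gap: 0.0598
clock: 1.48
ee_pos: [0.4471, -0.0097, 0.2053]
tool_rot: [3.057, 0.725, -0.0]
wrist_force: [0.5, 0.4, -0.4]
finger_gap: 0.0599
clock: 2.07
ee_pos: [0.5228, 0.1621, 0.2042]
tool_rot: [-3.054, -0.731, 0.001]
wrist_force: [-1.0, -0.7, -0.8]
finger_gap: 0.0599
[ 1.920e-01  7.900e-02  1.382e+00 -1.000e-03  1.683e+00  1.296e+00]
[[ 0.893  0.45  -0.002]
 [ 0.45  -0.893 -0.001]
 [-0.002  0.    -1.   ]]
[219.78969488 149.29934584]
[273.29528496 167.25944715]
[436.45156348 262.70274377]
```

View pics/w1.png

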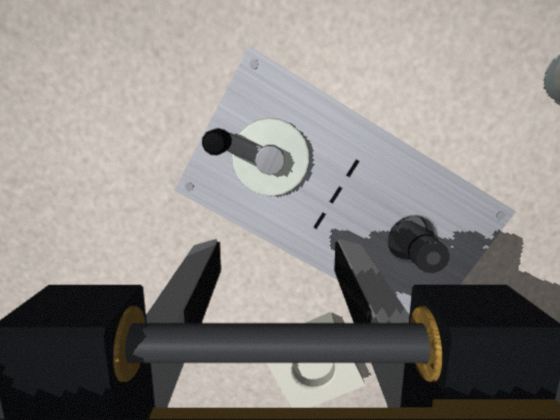

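The wrist view shows the knob top at about (215,141), the hub at (270,160) and the cassette top at (431,256).

```bash
python3 - <<'E'
from h import *
d=load('w1')
g=d['image'].max(2)
m=(g<60).astype(np.uint8); m[:, 240:]=0;m[:100]=0;m[165:]=0
M=cv2.moments(m,True);print('knob px',M['m10']/M['m00'],M['m01']/M['m00'],M['m00'])
for n,u,v,z in [('knob',215,141,.107),('hub',270,159.5,.068),('cass',432,256,.086)]: print(n,onz(d,u,v,z).round(4))
# cover circle: light greenish
hsv=cv2.cvtColor(d['image'],cv2.COLOR_RGB2HSV)
c=cv2.inRange(d['image'],(190,200,185),(255,255,235)); 
for k in cv2.findContours(c,0,2)[0]:
    if cv2.contourArea(k)>500: (u,v),rr=cv2.minEnclosingCircle(k); print('blob',u,v,rr,onz(d,u,v,.05).round(4))
for n,u,v in [('c1',255,64),('c2',191,187),('c3',500,215)]: print(n,onz(d,u,v,.038).round(4))
E
```

```text
knob px 216.70784641068448 141.28714524207012 599.0
knob [0.5495 0.2293 0.107 ]
hub [0.5515 0.185  0.068 ]
cass [0.5425 0.0215 0.086 ]
blob 315.5 374.0 49.52029800415039 [0.3667 0.038  0.05  ]
blob 269.3401184082031 156.3573455810547 37.93008041381836 [0.5518 0.1862 0.05  ]
blob 351.0 85.0 42.579437255859375 [0.6396 0.1505 0.05  ]
c1 [0.6181 0.2341 0.038 ]
c2 [0.4898 0.2403 0.038 ]
c3 [ 0.6023 -0.0426  0.038 ]
```

```bash
python3 - <<'E'
from h import *
d=snap('wrist','w2'); print(readout.state()['ee_pos'], d['T'][:3,3], load('w1')['T'][:3,3])
print(np.abs(d['image'].astype(int)-load('w1')['image']).mean())
g=d['image'].max(2)
m=(g<60).astype(np.uint8); m[:, 240:]=0;m[:100]=0;m[165:]=0
M=cv2.moments(m,True);print('knob px',M['m10']/M['m00'],M['m01']/M['m00'])
t=load('top0')['image'];g=t.max(2)
m=(g<45).astype(np.uint8); m[:195]=0;m[217:]=0;m[:,:138]=0;m[:,156:]=0
print(np.argwhere(m).mean(0), m.sum())
E
```

```text
[0.52158415 0.15821007 0.20494716] [0.58541728 0.19208558 0.38401807] [0.58632294 0.19507686 0.38367074]
4.945150226757369
knob px 213.32343234323432 138.07095709570956
[206.6056338  146.92957746] 71
```

```bash
python3 - <<'E'
from h import *
d=load('w2')
g=d['image'].max(2)
a=cv2.resize(d['image'][90:290,180:480],None,fx=2.6,fy=2.6,interpolation=2)[:,:,::-1];cv2.imwrite('pics/c4.png',a)
for n,u,v,z in [('knob',211.5,137.5,.107),]: print(n,onz(d,u,v,z).round(4))
c=cv2.inRange(d['image'],(190,200,185),(255,255,235)); 
for k in cv2.findContours(c,0,2)[0]:
    if cv2.contourArea(k)>500: (u,v),rr=cv2.minEnclosingCircle(k); print('blob',u,v,rr,onz(d,u,v,.05).round(4))
print(proj(d,(.5468,.1794,.068)))
E
```

```text
knob [0.5496 0.2292 0.107 ]
blob 314.5 373.0 48.345211029052734 [0.3652 0.0361 0.05  ]
blob 266.2321472167969 153.67410278320312 37.91411209106445 [0.5516 0.1862 0.05  ]
blob 348.5 80.5 42.361637115478516 [0.6406 0.1503 0.05  ]
[270.2145113  164.17173655]
```

View pics/c4.png

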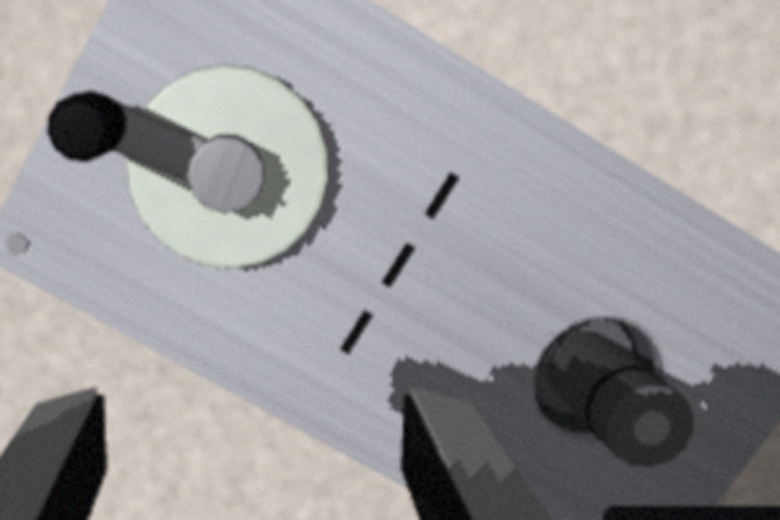

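```bash
python3 - <<'E'
from h import *
from scipy.spatial.transform import Rotation as R
d=load('w2'); s=readout.state(); M=R.from_rotvec(s['tool_rot']).as_matrix(); print(s['finger_gap'])
for a in [(.008,.03,0),(.008,-.03,0),(-.008,.03,0),(-.008,-.03,0),(0,0,0)]: print(a,proj(d,s['ee_pos']+M@np.array(a)))
s0=load('scene0')
# cover in scene & top
for n in('scene0','top0','t1'):
    i=load(n); c=cv2.inRange(i['image'],(150,165,150) if n=='scene0' else (130,140,125),(255,255,235))
    for k in cv2.findContours(c,0,2)[0]:
        if cv2.contourArea(k)>150: (u,v),rr=cv2.minEnclosingCircle(k); print(n,u,v,rr,onz(i,u,v,.05).round(4))
a=cv2.resize(d['image'][200:420,150:410],None,fx=2.6,fy=2.6,interpolation=2)[:,:,::-1];cv2.imwrite('pics/c5.png',a)
E
```

```text
0.06020337117742195
(0.008, 0.03, 0) [337.50732585 243.63378093]
(0.008, -0.03, 0) [222.59602539 243.49703427]
(-0.008, 0.03, 0) [336.2470285  272.03422301]
(-0.008, -0.03, 0) [223.66798241 271.90192406]
(0, 0, 0) [280.00579924 257.91233644]
t1 381.5 304.5 23.92707061767578 [ 0.3061 -0.3557  0.05  ]
t1 227.5 285.5 23.759307861328125 [0.3527 0.0268 0.05  ]
t1 340.0 234.5 22.005781173706055 [ 0.4804 -0.2565  0.05  ]
```

View pics/c5.png

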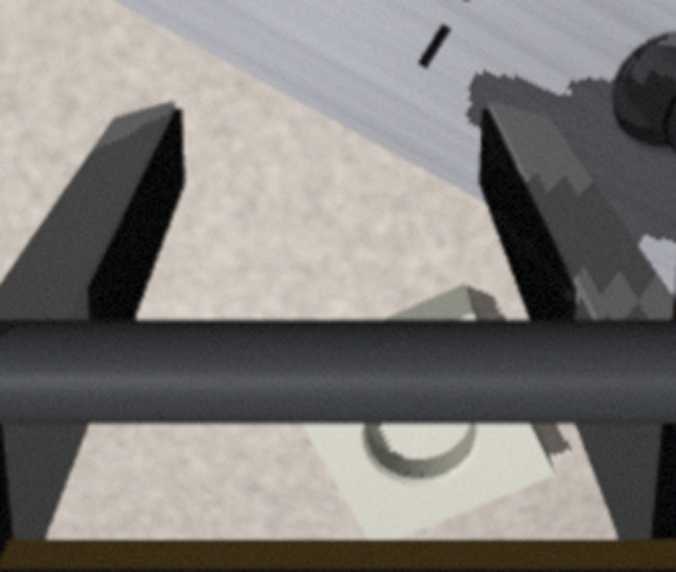

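The fingertip check puts the wrist camera about 2 px off. Corrected, the knob is at about (0.547,0.2255) across the views. I move above it and look again.

```bash
python3 -m pendant '[[0,0,0,0.007,0.018,0,0.05],[0,0,0,0.007,0.018,-0.01,0.05],[0,0,0,0.007,0.018,-0.02,0.05],[0,0,0,0.0044,0.0133,-0.02,0.05],[0,0,0,0,0,-0.015,0.05],[0,0,0,0,0,-0.01,0.05],[0,0,0,0,0,0,0.05],[0,0,0,0,0,0,0.05]]'
python3 - <<'E'
from h import *
from scipy.spatial.transform import Rotation as R
d=snap('wrist','w3'); s=readout.state(); M=R.from_rotvec(s['tool_rot']).as_matrix(); print(s['ee_pos'])
for a in [(.008,.025,0),(.008,-.025,0),(0,0,0)]: print(a,proj(d,s['ee_pos']+M@np.array(a)))
print(proj(d,(.547,.2255,.107)),proj(d,(.5495,.181,.068)))
E
```

```text
clock: 2.88
ee_pos: [0.5472, 0.2246, 0.1306]
tool_rot: [3.057, 0.723, -0.001]
wrist_force: [-0.3, -0.1, 1.1]
finger_gap: 0.05
[0.54783288 0.22496929 0.13170256]
(0.008, 0.025, 0) [327.09979702 241.93900324]
(0.008, -0.025, 0) [230.78482093 241.94269435]
(0, 0, 0) [278.92460994 256.37677712]
[277.28616828 241.62461903] [335.1083494  246.96585108]
```

View pics/w3.png

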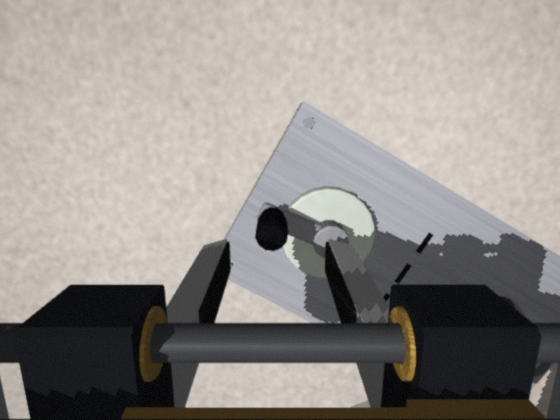

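```bash
python3 - <<'E'
from h import *
d=load('w3')
a=cv2.resize(d['image'][170:290,200:400],None,fx=4,fy=4,interpolation=2)[:,:,::-1];cv2.imwrite('pics/c6.png',np.clip(a*2.0,0,255).astype(np.uint8))
E
```

```text
(no output)
```

View pics/c6.png

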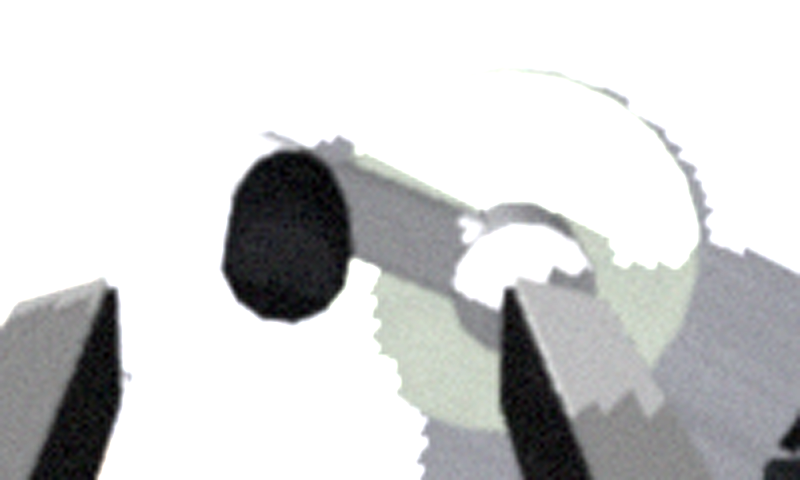

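```bash
python3 - <<'E'
from h import *
d=load('w3')
print(onz(d,271.5,235.5,.107))
# cover: extremes in crop: top y~70 (x520), right x~697
print(onz(d,200+525/4,170+70/4,.05), onz(d,200+697/4,170+245/4,.05))
print(onz(d,200+525/4,170+285/4-2,.068))
E
```

```text
[0.54887724 0.23024753 0.107     ]
[0.58393948 0.1999915  0.05      ] [0.56908011 0.15505263 0.05      ]
[0.55332589 0.18620259 0.068     ]
```

Closer up, the fingertips match their projection and the knob is at about (0.549,0.230). I nudge over, descend and close lightly.

```bash
python3 -m pendant '[[0,0,0,0.001,0.004,-0.01,0.05],[0,0,0,0,0,-0.015,0.05],[0,0,0,0,0,-0.015,0.05],[0,0,0,0,0,-0.01,0.05],[0,0,0,0,0,-0.007,0.05],[0,0,0,0,0,0,0.036],[0,0,0,0,0,0,0.03],[0,0,0,0,0,0,0.026]]' 15
python3 -m pendant '[[0,0,0,0,0,0,0.022],[0,0,0,0,0,0,0.018],[0,0,0,0,0,0,0.01],[0,0,0,0,0,0,0.01]]' 15
python3 - <<'E'
from h import *
s=readout.state(); print(s['ee_pos'],s['wrist_force'],s['wrist_torque'],s['finger_gap']); snap('wrist','w4')
E
```

```text
clock: 3.6
ee_pos: [0.5491, 0.2301, 0.0745]
tool_rot: [-3.057, -0.725, -0.003]
wrist_force: [-0.6, 0.0, -0.6]
finger_gap: 0.0334
clock: 3.93
ee_pos: [0.5491, 0.2298, 0.0745]
tool_rot: [3.056, 0.725, 0.003]
wrist_force: [0.4, -0.7, 3.4]
finger_gap: 0.0196
[0.54908885 0.22984913 0.07450371] [ 0.35855605 -0.73363697  3.38040427] [-0.12293397 -0.00099458 -0.03612618] 0.019583499289636708
```

View pics/w4.png

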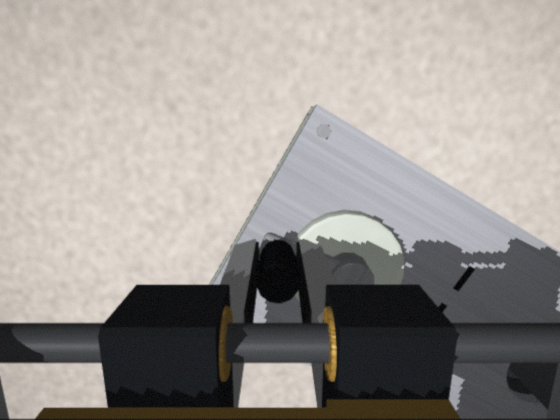

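The knob is gripped with almost no side load, so the wrist camera's fix is right. That puts the axis at about (0.552,0.185), with the crank at 94°. Next I compute the row increments.

```bash
python3 - <<'E'
from h import *
th=np.radians(94-11.25*np.arange(33)); p=.045*np.c_[np.cos(th),np.sin(th)]
q=p.round(4); 
for k in range(4): print((p[8*k+1:8*k+9].round(4)-p[8*k:8*k+8].round(4)).round(4).tolist())
E
```

```text
[[0.0088, -0.0003], [0.0086, -0.0019], [0.008, -0.0036], [0.0072, -0.0051], [0.0061, -0.0065], [0.0047, -0.0074], [0.0031, -0.0083], [0.0015, -0.0087]]
[[-0.0003, -0.0088], [-0.0019, -0.0086], [-0.0036, -0.008], [-0.0051, -0.0072], [-0.0065, -0.0061], [-0.0074, -0.0047], [-0.0083, -0.0031], [-0.0087, -0.0015]]
[[-0.0088, 0.0003], [-0.0086, 0.0019], [-0.008, 0.0036], [-0.0072, 0.0051], [-0.0061, 0.0065], [-0.0047, 0.0074], [-0.0031, 0.0083], [-0.0015, 0.0087]]
[[0.0003, 0.0088], [0.0019, 0.0086], [0.0036, 0.008], [0.0051, 0.0072], [0.0065, 0.0061], [0.0074, 0.0047], [0.0083, 0.0031], [0.0087, 0.0015]]
```

```bash
python3 -m pendant '[[0,0,0,0.0088,-0.0003,0,0.01],[0,0,0,0.0086,-0.0019,0,0.01],[0,0,0,0.008,-0.0036,0,0.01],[0,0,0,0.0072,-0.0051,0,0.01]]' 18
python3 -m pendant '[[0,0,0,0.0061,-0.0065,0,0.01],[0,0,0,0.0047,-0.0074,0,0.01],[0,0,0,0.0031,-0.0083,0,0.01],[0,0,0,0.0015,-0.0087,0,0.01]]'
```

```text
clock: 4.32
ee_pos: [0.5811, 0.2198, 0.0744]
tool_rot: [-3.055, -0.726, 0.002]
wrist_force: [-4.7, 0.5, 5.4]
finger_gap: 0.0194
clock: 4.65
ee_pos: [0.5973, 0.1893, 0.0744]
tool_rot: [-3.054, -0.725, -0.002]
wrist_force: [-1.9, 2.8, 5.6]
finger_gap: 0.0193
```

```bash
python3 - <<'E'
from h import *
s=readout.state(); print(s['ee_pos'],s['wrist_force'],s['wrist_torque']); snap('scene','s5')
s=readout.state(); print(s['ee_pos'],s['wrist_force'],s['wrist_torque'])
i=load('s5')['image'];cv2.imwrite('pics/c7.png',cv2.resize(i[170:340,250:450],None,fx=3.5,fy=3.5)[:,:,::-1])
E
```

```text
[0.59728054 0.18931596 0.07440868] [-1.92041038  2.76764002  5.56787507] [ 0.471952    0.55849222 -0.0408355 ]
[0.5974438  0.18727162 0.0743765 ] [-3.05137566  0.49967156  5.71207872] [ 0.13943163  0.46744542 -0.06249078]
```

View pics/c7.png

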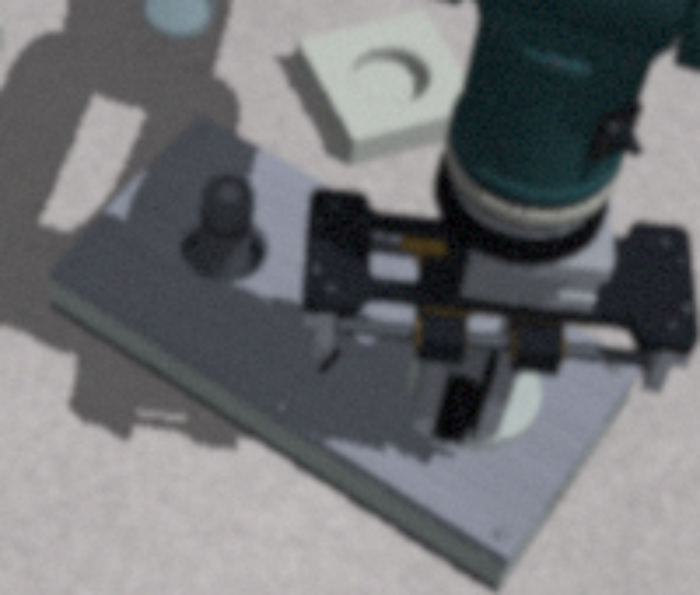

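The knob follows (crank now pointing to +x, at about 4°). I continue by quarters, watching the tangential force.

```bash
cat > f.py <<'E'
from h import *
s=readout.state(); p=s['ee_pos'][:2]-[.5522,.1851]; R=np.hypot(*p); e=p/R; t=np.array([e[1],-e[0]])
f=s['wrist_force'];m=s['wrist_torque']
print('th %.0f R %.1f  tang %.1f rad %.1f fz %.1f  torque-tang %.2f'%(np.degrees(np.arctan2(e[1],e[0])),R*1e3,f[:2]@t,f[:2]@e,f[2],np.array([m[1],-m[0]])@t), m.round(2))
E
python3 -m pendant '[[0,0,0,-0.0003,-0.0088,0,0.01],[0,0,0,-0.0019,-0.0086,0,0.01],[0,0,0,-0.0036,-0.008,0,0.01],[0,0,0,-0.0051,-0.0072,0,0.01]]'; python3 f.py
python3 -m pendant '[[0,0,0,-0.0065,-0.0061,0,0.01],[0,0,0,-0.0074,-0.0047,0,0.01],[0,0,0,-0.0083,-0.0031,0,0.01],[0,0,0,-0.0087,-0.0015,0,0.01]]'; python3 f.py
```

```text
clock: 5.03
ee_pos: [0.5869, 0.1559, 0.0744]
tool_rot: [-3.055, -0.725, -0.006]
wrist_force: [1.1, 4.3, 5.9]
finger_gap: 0.0195
th -40 R 45.4  tang -4.0 rad -1.9 fz 5.9  torque-tang 0.76 [ 0.95 -0.06  0.01]
clock: 5.37
ee_pos: [0.555, 0.1397, 0.0744]
tool_rot: [3.057, 0.724, 0.004]
wrist_force: [2.7, 4.1, 5.8]
finger_gap: 0.0193
th -86 R 45.4  tang -2.9 rad -4.0 fz 5.8  torque-tang 0.55 [ 0.98 -0.49  0.01]
```

```bash

python3 -m pendant '[[0,0,0,-0.0088,0.0004,0,0.01],[0,0,0,-0.0086,0.002,0,0.01],[0,0,0,-0.008,0.0037,0,0.01],[0,0,0,-0.0072,0.0052,0,0.01]]'; python3 f.py
python3 -m pendant '[[0,0,0,-0.0061,0.0065,0,0.01],[0,0,0,-0.0047,0.0074,0,0.01],[0,0,0,-0.0031,0.0083,0,0.01],[0,0,0,-0.0015,0.0087,0,0.01]]'; python3 f.py
```

```text
clock: 5.7
ee_pos: [0.5231, 0.1504, 0.0744]
tool_rot: [3.054, 0.723, 0.007]
wrist_force: [6.7, 0.9, 4.4]
finger_gap: 0.0196
th -130 R 45.3  tang -4.5 rad -5.0 fz 4.4  torque-tang 0.70 [ 0.29 -1.16  0.04]
clock: 6.03
ee_pos: [0.5073, 0.1808, 0.0743]
tool_rot: [3.053, 0.723, 0.004]
wrist_force: [3.6, -1.6, 5.1]
finger_gap: 0.0197
th -174 R 45.1  tang -1.9 rad -3.4 fz 5.1  torque-tang 0.52 [-0.44 -0.91  0.05]
```

```bash

python3 -m pendant '[[0,0,0,0.0003,0.0088,0,0.01],[0,0,0,0.0019,0.0086,0,0.01],[0,0,0,0.0036,0.008,0,0.01],[0,0,0,0.0051,0.0072,0,0.01]]'; python3 f.py
python3 -m pendant '[[0,0,0,0.0065,0.0061,0,0.01],[0,0,0,0.0074,0.0047,0,0.01],[0,0,0,0.0083,0.0031,0,0.01],[0,0,0,0.0087,0.0015,0,0.01]]'; python3 f.py
```

```text
clock: 6.37
ee_pos: [0.5165, 0.2124, 0.0742]
tool_rot: [3.051, 0.723, -0.004]
wrist_force: [-1.1, -5.0, 10.3]
finger_gap: 0.0195
th 143 R 44.9  tang -4.7 rad -2.2 fz 10.3  torque-tang 0.73 [-0.78  0.17  0.  ]
clock: 6.7
ee_pos: [0.5471, 0.2297, 0.0743]
tool_rot: [3.055, 0.726, -0.005]
wrist_force: [-1.3, 0.1, 8.9]
finger_gap: 0.0194
th 97 R 44.9  tang -1.3 rad 0.3 fz 8.9  torque-tang 0.50 [-0.02  0.5  -0.01]
```

One turn done and the drag is still steady: the torque signal repeats at 0.5–0.75. I continue, raising z a touch to relieve fz.

```bash
python3 -m pendant '[[0,0,0,0.0088,-0.0003,0.0005,0.01],[0,0,0,0.0086,-0.0019,0.0005,0.01],[0,0,0,0.008,-0.0036,0,0.01],[0,0,0,0.0072,-0.0051,0,0.01]]' ; python3 f.py
python3 -m pendant '[[0,0,0,0.0061,-0.0065,0,0.01],[0,0,0,0.0047,-0.0074,0,0.01],[0,0,0,0.0031,-0.0083,0,0.01],[0,0,0,0.0015,-0.0087,0,0.01]]'; python3 f.py
```

```text
clock: 7.03
ee_pos: [0.5794, 0.2208, 0.0745]
tool_rot: [-3.054, -0.727, 0.004]
wrist_force: [-1.6, 5.2, 4.9]
finger_gap: 0.0197
th 53 R 44.9  tang -4.5 rad 3.2 fz 4.9  torque-tang 0.83 [ 1.02  0.27 -0.01]
clock: 7.37
ee_pos: [0.5971, 0.1888, 0.0746]
tool_rot: [3.056, 0.726, 0.003]
wrist_force: [2.0, 3.6, 3.9]
finger_gap: 0.0196
th 5 R 45.0  tang -3.5 rad 2.3 fz 3.9  torque-tang 0.73 [ 0.78 -0.6  -0.06]
```

```bash
python3 -m pendant '[[0,0,0,-0.0003,-0.0088,0,0.01],[0,0,0,-0.0019,-0.0086,0,0.01],[0,0,0,-0.0036,-0.008,0,0.01],[0,0,0,-0.0051,-0.0072,0,0.01]]'; python3 f.py
```

```text
clock: 7.7
ee_pos: [0.5861, 0.1552, 0.0745]
tool_rot: [3.056, 0.725, 0.003]
wrist_force: [4.3, 1.9, 3.5]
finger_gap: 0.0196
th -41 R 45.2  tang -4.3 rad 1.9 fz 3.5  torque-tang 0.83 [ 0.53 -0.65 -0.01]
```

```bash

python3 -m pendant '[[0,0,0,-0.0065,-0.0061,0,0.01],[0,0,0,-0.0074,-0.0047,0,0.01],[0,0,0,-0.0083,-0.0031,0,0.01],[0,0,0,-0.0087,-0.0015,0,0.01]]'; python3 f.py
```

```text
clock: 8.03
ee_pos: [0.5536, 0.1398, 0.0745]
tool_rot: [3.056, 0.724, -0.001]
wrist_force: [4.9, 1.8, 3.8]
finger_gap: 0.0194
th -88 R 45.3  tang -4.9 rad -1.6 fz 3.8  torque-tang 0.71 [ 0.37 -0.7  -0.03]
```

```bash

python3 -m pendant '[[0,0,0,-0.0088,0.0004,0,0.01],[0,0,0,-0.0086,0.002,0,0.01],[0,0,0,-0.008,0.0037,0,0.01],[0,0,0,-0.0072,0.0052,0,0.01]]'; python3 f.py
```

```text
clock: 8.37
ee_pos: [0.5215, 0.1518, 0.0745]
tool_rot: [3.056, 0.725, 0.001]
wrist_force: [6.4, 0.7, 1.5]
finger_gap: 0.0194
th -133 R 45.3  tang -4.2 rad -4.8 fz 1.5  torque-tang 0.73 [ 0.18 -1.16  0.06]
```

```bash

python3 -m pendant '[[0,0,0,-0.0061,0.0065,0,0.01],[0,0,0,-0.0047,0.0074,0,0.01],[0,0,0,-0.0031,0.0083,0,0.01],[0,0,0,-0.0015,0.0087,0,0.01]]'; python3 f.py
```

```text
clock: 8.7
ee_pos: [0.5071, 0.1824, 0.0744]
tool_rot: [3.054, 0.725, 0.003]
wrist_force: [8.5, -2.8, -0.2]
finger_gap: 0.0197
th -177 R 45.2  tang -3.3 rad -8.4 fz -0.2  torque-tang 0.62 [-0.52 -1.64  0.05]
```

```bash

python3 -m pendant '[[0,0,0,0.0008,0.0088,0,0.01],[0,0,0,0.0024,0.0085,0,0.01],[0,0,0,0.0036,0.008,0,0.01],[0,0,0,0.0051,0.0072,0,0.01]]'; python3 f.py
```

```text
clock: 9.03
ee_pos: [0.5172, 0.2134, 0.0743]
tool_rot: [3.051, 0.724, -0.006]
wrist_force: [1.3, -6.2, 5.3]
finger_gap: 0.0198
th 141 R 45.0  tang -4.0 rad -4.9 fz 5.3  torque-tang 0.63 [-1.18 -0.45  0.  ]
```

```bash

python3 -m pendant '[[0,0,0,0.0065,0.0061,0,0.01],[0,0,0,0.0074,0.0047,0,0.01],[0,0,0,0.0083,0.0027,0,0.01],[0,0,0,0.0087,0.0011,0,0.01]]'; python3 f.py
```

```text
clock: 9.37
ee_pos: [0.5472, 0.2297, 0.0743]
tool_rot: [3.055, 0.726, -0.008]
wrist_force: [-0.1, -0.4, 6.0]
finger_gap: 0.0194
th 96 R 44.9  tang -0.2 rad -0.4 fz 6.0  torque-tang 0.16 [-0.31  0.12 -0.01]
```

The signal dropped here (0.16 against 0.50 at the same angle a turn ago). A small confirming step:

```bash
python3 -m pendant '[[0,0,0,0.0088,-0.0003,0,0.01],[0,0,0,0.0086,-0.0019,0,0.01]]' ; python3 f.py
python3 -m pendant '[[0,0,0,0.008,-0.0036,0,0.01]]' ; python3 f.py
```

```text
clock: 9.53
ee_pos: [0.5645, 0.2283, 0.0743]
tool_rot: [-3.056, -0.727, 0.008]
wrist_force: [-1.2, 0.1, 6.6]
finger_gap: 0.0193
th 74 R 44.9  tang -1.2 rad -0.3 fz 6.6  torque-tang 0.16 [-0.07  0.19  0.02]
clock: 9.62
ee_pos: [0.5727, 0.2251, 0.0744]
tool_rot: [-3.055, -0.727, 0.007]
wrist_force: [-0.7, 1.4, 7.0]
finger_gap: 0.0194
th 63 R 44.9  tang -1.3 rad 0.9 fz 7.0  torque-tang 0.19 [ 0.15  0.14 -0.04]
```

The drag is off for good (tangential about 1 N, moment 0.17). I release, rise, and go over the cassette.

```bash
python3 -m pendant '[[0,0,0,0,0,0,0.03],[0,0,0,0,0,0,0.05],[0,0,0,0,0,0,0.06],[0,0,0,0,0,0.015,0.06],[0,0,0,0,0,0.025,0.06],[0,0,0,0,0,0.03,0.06],[0,0,0,-0.004,-0.02,0.01,0.06],[0,0,0,-0.005,-0.03,0,0.06]]'
python3 -m pendant '[[0,0,0,-0.005,-0.035,0,0.06],[0,0,0,-0.005,-0.035,0,0.06],[0,0,0,-0.005,-0.035,0,0.06],[0,0,0,-0.003,-0.03,0,0.06],[0,0,0,-0.0017,-0.0196,0,0.06],[0,0,0,0,0,0,0.06],[0,0,0,0,0,0,0.06],[0,0,0,0,0,0,0.06]]' 20
python3 - <<'E'
from h import *
from scipy.spatial.transform import Rotation as R
d=snap('wrist','w6'); s=readout.state(); M=R.from_rotvec(s['tool_rot']).as_matrix(); print(s['ee_pos'],s['joints'].round(2),s['wrist_force'])
for a in [(.008,.03,0),(.008,-.03,0),(0,0,0)]: print(a,proj(d,s['ee_pos']+M@np.array(a)))
print(proj(d,(.544,.0205,.086)))
a=cv2.resize(d['image'][150:350,170:390],None,fx=3,fy=3,interpolation=2)[:,:,::-1];cv2.imwrite('pics/c8.png',np.clip(a*1.6,0,255).astype(np.uint8))
E
```

```text
clock: 10.28
ee_pos: [0.5662, 0.1762, 0.1578]
tool_rot: [-3.054, -0.732, -0.008]
wrist_force: [1.1, -0.4, 0.3]
finger_gap: 0.06
clock: 10.95
ee_pos: [0.5454, 0.0204, 0.1539]
tool_rot: [-3.055, -0.726, 0.002]
wrist_force: [-0.0, 0.9, 0.5]
finger_gap: 0.0602
[0.545596   0.02066249 0.15400732] [-0.07  0.09  1.46  0.    1.58  1.04] [-0.61104174 -0.26071987 -0.06908492]
(0.008, 0.03, 0) [336.09341853 241.99902389]
(0.008, -0.03, 0) [221.15636799 242.07584515]
(0, 0, 0) [278.61820347 256.40386961]
[277.59215261 222.69396964]
```

View pics/c8.png

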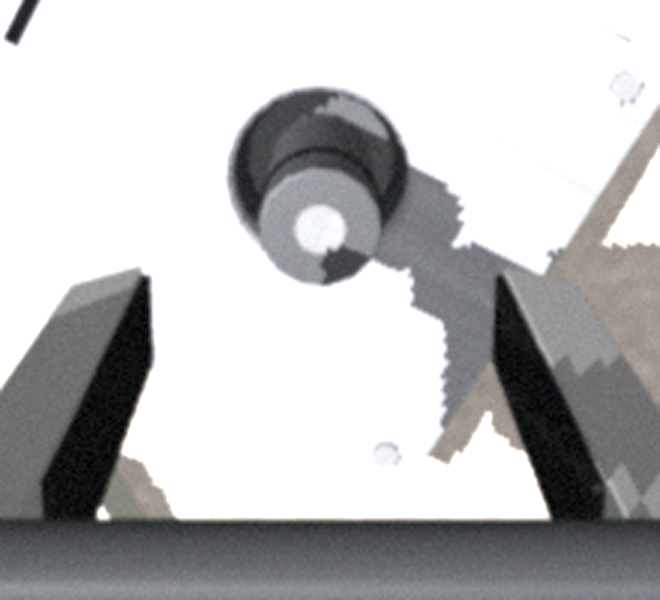

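View pics/w6.png

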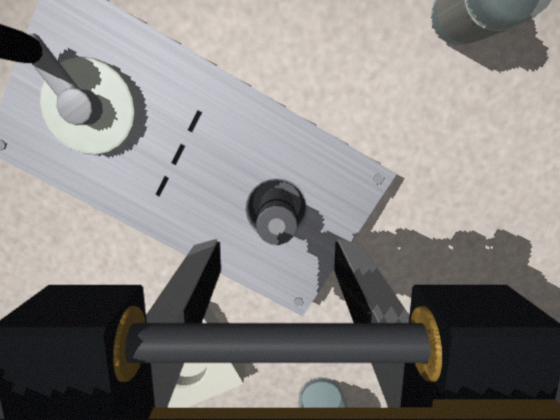

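```bash
python3 - <<'E'
from h import *
d=load('w6'); print(onz(d,276.7,225.3,.086))
# well opening rim in crop: ellipse x 230..408, top y 87 ; deck z .038
for u,v in [(319,87),(230,175),(408,165)]: print(onz(d,170+u/3,150+v/3,.038).round(4))
E
```

```text
[0.54198939 0.02019796 0.086     ]
[0.5643 0.0319 0.038 ]
[0.5309 0.043  0.038 ]
[ 5.559e-01 -1.000e-04  3.800e-02]
```

Cassette top at crop (320,226), which gives (0.542,0.020) and is concentric with the well. I descend and grip.

```bash
python3 -m pendant '[[0,0,0,-0.0035,-0.0005,-0.02,0.06],[0,0,0,0,0,-0.025,0.06],[0,0,0,0,0,-0.025,0.06],[0,0,0,0,0,-0.02,0.06],[0,0,0,0,0,-0.013,0.06],[0,0,0,0,0,0,0.05],[0,0,0,0,0,0,0.045],[0,0,0,0,0,0,0.04]]' 15
python3 -m pendant '[[0,0,0,0,0,0,0.036],[0,0,0,0,0,0,0.033],[0,0,0,0,0,0,0.03],[0,0,0,0,0,0,0.02],[0,0,0,0,0,0,0.02],[0,0,0,0,0,0,0.02]]'; python3 f.py
```

```text
clock: 11.67
ee_pos: [0.5434, 0.0197, 0.0526]
tool_rot: [3.056, 0.727, 0.003]
wrist_force: [-0.5, -0.5, 0.7]
finger_gap: 0.0436
clock: 12.17
ee_pos: [0.5432, 0.0192, 0.0526]
tool_rot: [-3.057, -0.725, -0.003]
wrist_force: [0.3, 1.7, 3.9]
finger_gap: 0.0298
th -93 R 166.2  tang -0.2 rad -1.7 fz 3.9  torque-tang -0.14 [ 0.32  0.12 -0.02]
```

```bash
python3 -m pendant '[[0,0,0,0,0,0.002,0.02],[0,0,0,0,0,0.003,0.02],[0,0,0,0,0,0.003,0.02]]'
python3 -m pendant '[[0,0,0,0,0,0.005,0.02],[0,0,0,0,0,0.005,0.02],[0,0,0,0,0,0.005,0.02],[0,0,0,0,0,0.005,0.02]]'
```

```text
clock: 12.42
ee_pos: [0.542, 0.0186, 0.0589]
tool_rot: [3.057, 0.725, -0.003]
wrist_force: [0.5, -0.1, -0.4]
finger_gap: 0.0294
clock: 12.75
ee_pos: [0.5428, 0.0188, 0.0802]
tool_rot: [3.057, 0.725, 0.001]
wrist_force: [0.8, 0.3, -0.9]
finger_gap: 0.0296
```

It lifts freely (about 1 N, its own weight). I raise it, then go to a viewing pose just short of stand A.

```bash
python3 -m pendant '[[0,0,0,0,0,0.015,0.02],[0,0,0,0,0,0.02,0.02],[0,0,0,0,0,0.02,0.02],[0,0,0,-0.003,-0.01,0.015,0.02],[0,0,0,-0.007,-0.02,0,0.02],[0,0,0,-0.009,-0.028,0,0.02],[0,0,0,-0.01,-0.03,0,0.02],[0,0,0,-0.01,-0.03,0,0.02]]'
python3 -m pendant '[[0,0,0,-0.01,-0.03,0,0.02],[0,0,0,-0.01,-0.03,0,0.02],[0,0,0,-0.01,-0.03,0,0.02],[0,0,0,-0.01,-0.03,0,0.02],[0,0,0,-0.008,-0.025,0,0.02],[0,0,0,-0.006,-0.016,0,0.02],[0,0,0,0,-0.01,0,0.02],[0,0,0,0,0,0,0.02]]'
python3 -m pendant '[[0,0,0,0,0,0,0.02],[0,0,0,0,0,0,0.02]]'
python3 - <<'E'
from h import *
d=snap('wrist','w7'); snap('top','t7');snap('scene','s7');s=readout.state(); print(s['ee_pos'],s['joints'].round(2),s['wrist_force'],s['finger_gap'])
print(proj(d,(.49,-.252,.025)))
E
```

```text
clock: 13.42
ee_pos: [0.5033, -0.1, 0.1502]
tool_rot: [3.056, 0.727, 0.001]
wrist_force: [1.2, -0.5, -1.1]
finger_gap: 0.0295
clock: 14.08
ee_pos: [0.4495, -0.2719, 0.1498]
tool_rot: [3.057, 0.721, 0.0]
wrist_force: [0.3, 0.9, -2.4]
finger_gap: 0.03
clock: 14.25
ee_pos: [0.4501, -0.2691, 0.1496]
tool_rot: [-3.056, -0.727, -0.001]
wrist_force: [0.2, -0.0, -1.0]
finger_gap: 0.0298
[ 0.45007622 -0.26903824  0.14955988] [-0.65  0.05  1.52  0.    1.57  0.46] [-0.08171451  0.53525224 -0.99392134] 0.029892377622674212
[281.57014367 152.29849533]
```

View pics/w7.png

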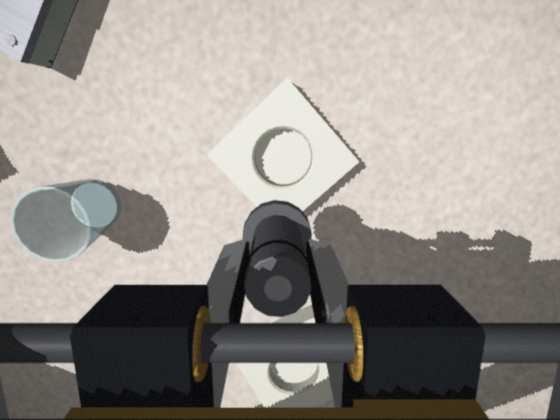

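View pics/s7.png

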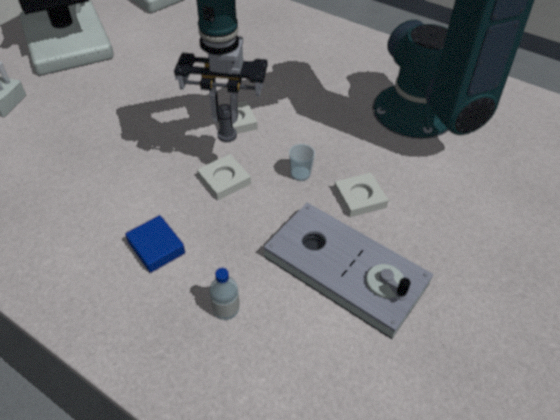

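The cassette is out and held upright, and the pocket of stand A is at about (282,156) in the wrist view. I measure its rim.

```bash
python3 - <<'E'
from h import *
d=load('w7')
a=cv2.resize(d['image'][70:320,195:375],None,fx=3.2,fy=3.2,interpolation=2)[:,:,::-1];cv2.imwrite('pics/c9.png',np.clip((a.astype(float)-60)*1.3,0,255).astype(np.uint8))
c=cv2.inRange(d['image'],(205,205,195),(255,255,255))
c[:, :200]=0;c[:,370:]=0;c[235:]=0
k=max(cv2.findContours(c,0,2)[0],key=cv2.contourArea); print(cv2.contourArea(k)); print(cv2.approxPolyDP(k,6,True)[:,0].tolist())
E
```

```text
31671.0
[[368, 2], [358, 5], [359, 17], [369, 18], [364, 26], [347, 22], [348, 0], [338, 9], [339, 0], [312, 0], [305, 12], [289, 14], [292, 26], [280, 18], [286, 40], [276, 43], [274, 56], [261, 53], [272, 44], [272, 28], [256, 31], [264, 24], [254, 5], [241, 17], [224, 10], [215, 40], [208, 32], [214, 20], [201, 26], [200, 234], [241, 234], [249, 211], [273, 198], [303, 209], [357, 162], [292, 81], [342, 126], [367, 165], [327, 204], [350, 206], [369, 225]]
```

View pics/c9.png

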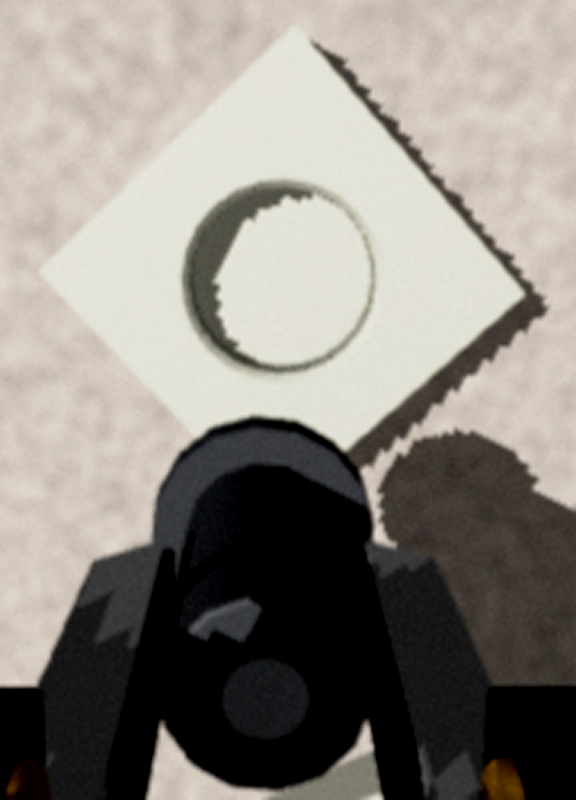

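```bash
python3 - <<'E'
from h import *
from scipy.spatial.transform import Rotation as R
d=load('w7'); s=readout.state(); M=R.from_rotvec(s['tool_rot']).as_matrix();p=s['ee_pos']
P=onz(d,282.3,156.6,.025); print('pocket',P, 'size', onz(d,195+183/3.2,156,.025),onz(d,195+376/3.2,157,.025))
for z in(.103,.113):
  for a in [(.022,0),(0,.022),(0,-.022)]:
    q=p+M@np.array([a[0],a[1],0]); q[2]=z; print(z,a,((proj(d,q)-[195,70])*3.2).round(0))
q=p.copy();q[2]=.183; print('top',((proj(d,q)-[195,70])*3.2).round(0))
print('move',P-p)
E
```

```text
pocket [ 0.48709926 -0.25415582  0.025     ] size [ 0.47623798 -0.23150534  0.025     ] [ 0.498148   -0.27680988  0.025     ]
0.103 (0.022, 0) [267. 407.]
0.103 (0, 0.022) [375. 513.]
0.103 (0, -0.022) [159. 513.]
0.113 (0.022, 0) [267. 419.]
0.113 (0, 0.022) [380. 528.]
0.113 (0, -0.022) [155. 528.]
top [269. 689.]
move [ 0.03702304  0.01488242 -0.12455988]
```

Pocket at (0.487,-0.254). The cassette sits about 1.7 mm behind the TCP along tool x. I go over it with the foot 10 mm above the stand and check again.

```bash
python3 -m pendant '[[0,0,0,0.012,0.005,0,0.02],[0,0,0,0.014,0.0055,0,0.02],[0,0,0,0.0125,0.005,-0.01,0.02],[0,0,0,0,0,-0.02,0.02],[0,0,0,0,0,-0.02,0.02],[0,0,0,0,0,-0.012,0.02],[0,0,0,0,0,-0.006,0.02],[0,0,0,0,0,0,0.02]]'
python3 -m pendant '[[0,0,0,0,0,0,0.02],[0,0,0,0,0,0,0.02]]'
python3 - <<'E'
from h import *
from scipy.spatial.transform import Rotation as R
d=snap('wrist','w8'); s=readout.state(); M=R.from_rotvec(s['tool_rot']).as_matrix();p=s['ee_pos'];print(p)
a=cv2.resize(d['image'][150:320,190:370],None,fx=4,fy=4,interpolation=2)[:,:,::-1];cv2.imwrite('pics/c10.png',np.clip((a.astype(float)-10)*1.4,0,255).astype(np.uint8))
snap('scene','s8')
i=load('s8')['image'];cv2.imwrite('pics/c11.png',cv2.resize(i[90:220,160:300],None,fx=4.5,fy=4.5)[:,:,::-1])
E
```

```text
clock: 15.07
ee_pos: [0.4875, -0.2534, 0.0791]
tool_rot: [-3.053, -0.725, 0.004]
wrist_force: [-0.5, -0.0, -1.2]
finger_gap: 0.0295
clock: 15.23
ee_pos: [0.489, -0.2551, 0.0828]
tool_rot: [3.055, 0.725, 0.003]
wrist_force: [-0.3, 0.5, -0.9]
finger_gap: 0.0299
[ 0.48904676 -0.25519349  0.08299742]
```

View pics/c10.png

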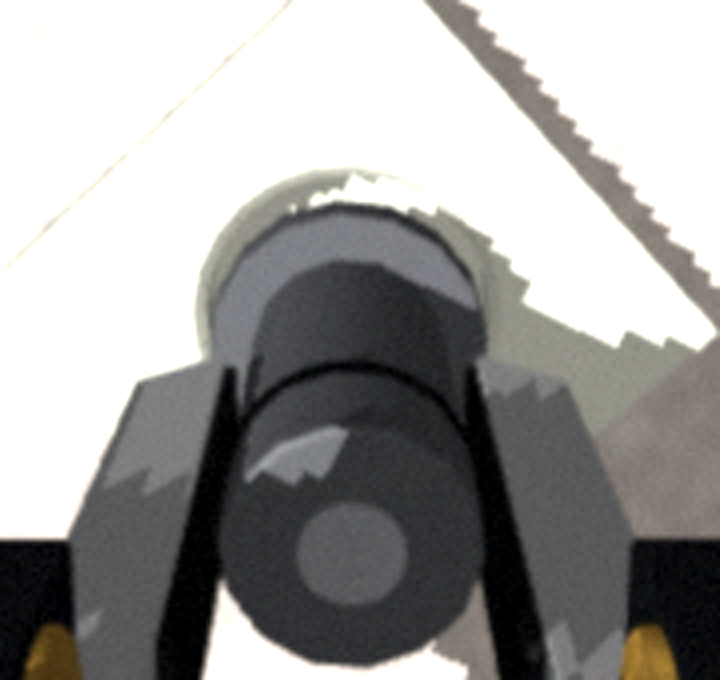

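View pics/c11.png

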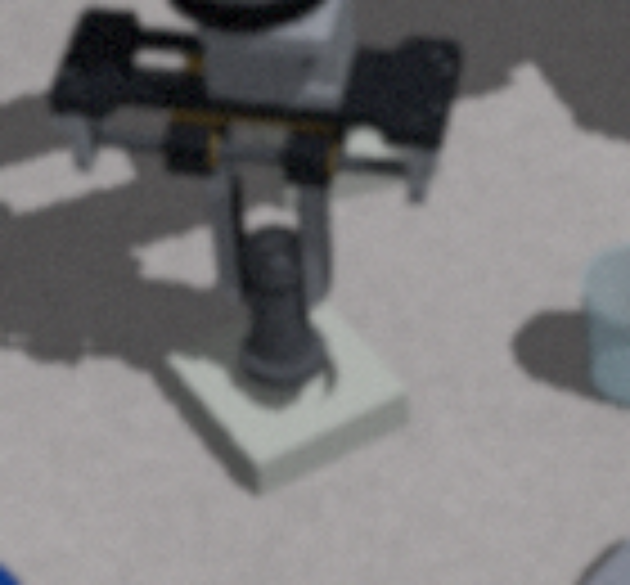

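```bash
python3 - <<'E'
from h import *
from scipy.spatial.transform import Rotation as R
d=load('w8'); s=readout.state(); M=R.from_rotvec(s['tool_rot']).as_matrix();p=s['ee_pos']
tx=M[:2,0];ty=M[:2,1]
def w(u,v,z):
    q=onz(d,190+u/4,150+v/4,z)[:2]-p[:2]; return (np.array([q@tx,q@ty])*1e3).round(1)
# tool x,y offsets (mm) from the TCP
print('pocket rim top',w(350,169,.025)-[24.5,0],'left',w(198,300,.025)+[0,24.5])
zb=p[2]-.0466
print('zb',zb,'foot bottom rim top',w(350,206,zb)-[22,0],'foot upper L/R',w(212,310,zb+.01),w(487,310,zb+.01),'casstop',w(352,548,zb+.08))
E
```

```text
pocket rim top [-1.3 -0.7] left [ 0.5 -2.1]
zb 0.03641575454696039 foot bottom rim top [-2.5 -0.7] foot upper L/R [  5.2 -22.2] [ 5.2 20.6] casstop [-0.6 -0.7]
```

Foot versus pocket: about +1 mm tool x and -1.2 mm tool y to correct, so I shift (0.0004, 0.0015) and lower gently.

```bash
python3 -m pendant '[[0,0,0,0.0004,0.0015,0,0.02],[0,0,0,0,0,-0.003,0.02],[0,0,0,0,0,-0.003,0.02],[0,0,0,0,0,0,0.02]]'
python3 -m pendant '[[0,0,0,0,0,-0.003,0.02],[0,0,0,0,0,-0.003,0.02],[0,0,0,0,0,0,0.02]]'
python3 -m pendant '[[0,0,0,0,0,-0.002,0.02],[0,0,0,0,0,-0.002,0.02],[0,0,0,0,0,0,0.02]]'
```

```text
clock: 15.67
ee_pos: [0.4881, -0.2528, 0.0748]
tool_rot: [-3.056, -0.725, 0.001]
wrist_force: [-0.2, -0.3, -1.3]
finger_gap: 0.0293
clock: 15.92
ee_pos: [0.488, -0.2528, 0.0685]
tool_rot: [-3.056, -0.725, 0.002]
wrist_force: [-0.3, 0.4, -1.4]
finger_gap: 0.0297
clock: 16.17
ee_pos: [0.4883, -0.253, 0.0649]
tool_rot: [-3.056, -0.725, 0.001]
wrist_force: [0.2, -0.8, -1.2]
finger_gap: 0.0298
```

The foot is inside the pocket without touching. I continue slowly to the floor.

```bash
python3 -m pendant '[[0,0,0,0,0,-0.002,0.02],[0,0,0,0,0,-0.002,0.02],[0,0,0,0,0,-0.002,0.02],[0,0,0,0,0,0,0.02]]'
python3 -m pendant '[[0,0,0,0,0,-0.001,0.02],[0,0,0,0,0,0,0.02]]'
python3 -m pendant '[[0,0,0,0,0,-0.001,0.02],[0,0,0,0,0,0,0.02]]'
```

```text
clock: 16.5
ee_pos: [0.4882, -0.2529, 0.0589]
tool_rot: [-3.056, -0.725, 0.001]
wrist_force: [-0.5, 0.2, -0.7]
finger_gap: 0.0299
clock: 16.67
ee_pos: [0.4885, -0.2531, 0.0583]
tool_rot: [-3.057, -0.725, 0.0]
wrist_force: [-0.4, -0.1, -0.8]
finger_gap: 0.03
clock: 16.83
ee_pos: [0.4885, -0.2531, 0.0574]
tool_rot: [3.057, 0.725, -0.0]
wrist_force: [-0.2, -0.1, -2.0]
finger_gap: 0.0299
```

```bash
python3 -m pendant '[[0,0,0,0,0,-0.0007,0.02],[0,0,0,0,0,0,0.02]]'
python3 -m pendant '[[0,0,0,0,0,-0.0007,0.02],[0,0,0,0,0,0,0.02]]'
```

```text
clock: 17.0
ee_pos: [0.4885, -0.2531, 0.0567]
tool_rot: [-3.057, -0.725, 0.0]
wrist_force: [-0.4, -0.3, -1.2]
finger_gap: 0.0294
clock: 17.17
ee_pos: [0.4886, -0.2531, 0.0566]
tool_rot: [3.057, 0.725, 0.0]
wrist_force: [-0.3, 0.6, 1.0]
finger_gap: 0.0298
```

Contact comes at exactly the predicted height (0.0566). I release gently and withdraw upward.

```bash
python3 -m pendant '[[0,0,0,0,0,-0.0004,0.029],[0,0,0,0,0,0,0.032],[0,0,0,0,0,0,0.036],[0,0,0,0,0,0,0.042],[0,0,0,0,0,0,0.05],[0,0,0,0,0,0,0.058],[0,0,0,0,0,0,0.058]]'
python3 -m pendant '[[0,0,0,0,0,0.01,0.06],[0,0,0,0,0,0.02,0.06],[0,0,0,0,0,0.03,0.06],[0,0,0,0,0,0.03,0.06],[0,0,0,-0.02,-0.01,0.02,0.06],[0,0,0,-0.02,-0.01,0,0.06],[0,0,0,0,0,0,0.06],[0,0,0,0,0,0,0.06]]'
python3 - <<'E'
from h import *
d=snap('wrist','w9'); print(readout.state()['ee_pos'],readout.state()['wrist_force'])
s=snap('scene','s9')['image'];snap('top','t9')
cv2.imwrite('pics/c12.png',cv2.resize(s[90:330,110:440],None,fx=2.4,fy=2.4,interpolation=2)[:,:,::-1])
for z in(.090,.010): print(z,proj(d,(.4871,-.2535,z)))
E
```

```text
clock: 17.75
ee_pos: [0.4885, -0.2531, 0.0556]
tool_rot: [3.057, 0.725, -0.0]
wrist_force: [-0.7, 0.7, -0.4]
finger_gap: 0.0569
clock: 18.42
ee_pos: [0.4484, -0.2735, 0.1668]
tool_rot: [3.056, 0.722, 0.002]
wrist_force: [0.1, -0.5, 1.1]
finger_gap: 0.0603
[ 0.44860524 -0.27302366  0.16594944] [ 0.47472802 -0.15708312  0.26491083]
0.09 [277.47432568 158.35576124]
0.01 [277.27297131 148.92366869]
```

View pics/w9.png

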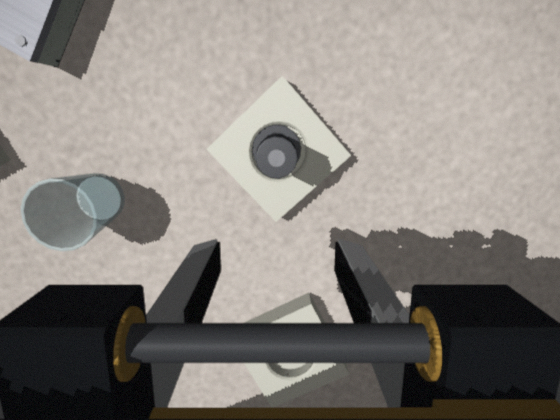

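View pics/c12.png

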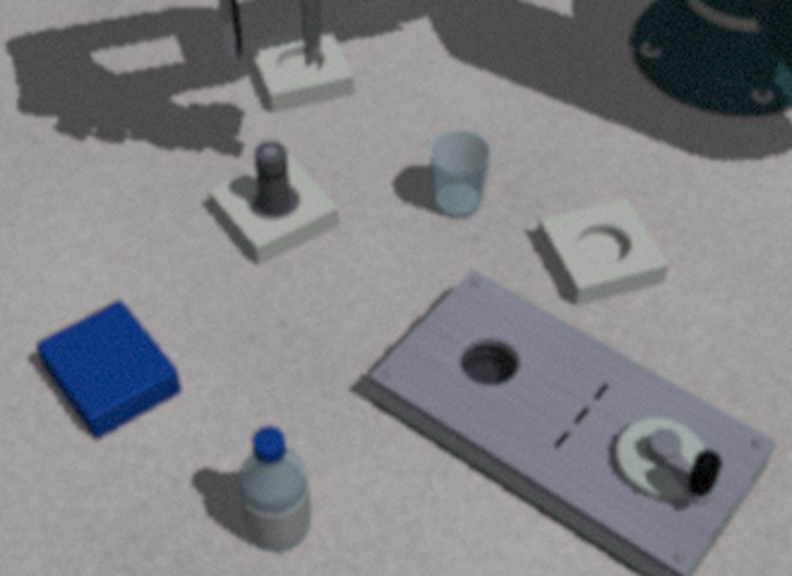

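The cassette stands upright in stand A's pocket. Its top is at about (277,157) in the wrist view, against (277,158) predicted for fully home. The well is empty, and the bottle, slide box and beaker are in place. Handing in.

```bash
python3 -c "
from plant import r,readout
print(r.close_job(), readout.state()['clock'])"
```

```text
the job is handed in; nothing more can be done
the job is handed in; nothing more can be done
```

The job is handed in at about 18.6 s. The cassette stands in the pocket of the white stand farthest from the base. `close_job` reports no verdict, so these are my own checks.

- **Crank:** I turned it clockwise about 2.1 turns. The drag fell off just before 2 turns: the wrist moment dropped from 0.6–0.8 to about 0.17 N m, and the force at the knob went from about 4 N to 1 N. I stopped no more than about 0.25 turn after that.
- **Cassette:** It lifted out with only about 1 N, its own weight, so the catch was open. It met the pocket floor at the predicted height with about 1 N. The last pictures show it upright and home, with the well empty, the bottle, slide box and beaker in place, and the gripper clear.
- **What disagreed:**
  - The top camera read about 5 mm short of the wrist camera. I went by the wrist camera, and the knob grip with almost no side force bore it out.
  - The drag measured about 4 N at the knob, not the 8 N stated, though the drop was clear.
  - While cranking there was up to about 10 N of upward force and 8 N of radial force on the tool, well within the limits.

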